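# Vent a rebuilt pump and snap its port cap home

## Robot

A 6-joint arm with a two-finger parallel gripper is mounted at the origin on the work surface. World frame = base frame: x ahead of the robot, y to its left, z up, the work surface at z = 0. Lengths are in mm, angles in rad, forces in N, time in s.
With the tool pointing down it reaches from about 325 to 875 mm from the base axis. Payload 4.4 kg.
Tool frame: the origin (TCP) lies on the centre line of the jaws, within the pads' length; the fingertips stand ahead of it and the grasp point (between the pads) lies 6 mm ahead of it (ctrl.tcp_to_tips is the z of the fingertips in the tool frame, in mm); z points along the fingers, y is the direction in which the jaws open and shut (so a half turn about z gives the same grasp; the last joint's range is limited). The gripper opens to 85 mm and grips with 20 to 120 N. Pads are 22 mm wide; open, the fingers measure 114 mm over their backs; the gripper's body (76 mm by 85 mm) begins 54 mm behind the grasp point. The pads swing forward as they close: fully open they stand 13 mm farther back than shut.
Start: joints at [-1.462, 0.207, 1.542, -0, 1.393, -0.15], TCP at [147.697, -555.709, 231.582] pointing down, gripper open.
Joint ranges: [-2.73, 2.73], [-0.86, 2.22], [0.23, 2.46], [-1.11, 4.25], [0.08, 2.63], [-2.82, 2.82]. Speed limits (rad/s): [2.79, 2.79, 3.14, 3.14, 3.14, 3.14].

## Interface

Orientations are given as a 3x3 rotation matrix whose columns are the frame's x, y, z axes.
In Python, from plant import ctrl, sensors, optics gives the robot as it stands. Calls block until the motion is done:
- ctrl.move_ptp(position, orientation): joint-space move of the TCP to a pose.
- ctrl.move_l(position, rot=None, vel=150, threshold=None): straight line of the TCP; rot=None keeps the orientation; vel is the mean speed in mm/s. With threshold (N) it stops when the force on the tool has changed by that much, and returns True; else False.
- ctrl.set_joints(angles): joint-space move.
- ctrl.gripper_to(opening, force=None): finger opening in mm; force is the grip in N (None keeps the last); returns when the fingers have stopped.
- ctrl.hold(seconds).
- ctrl.solve_ik(position, orientation): joint angles nearest the present ones, or None.
- sensors.read_state(): the state.
- optics.grab_frame(name): name is "scene" or "top" or "wrist"; returns (picture, depth): 420x560x3 uint8, red, green, blue; 420x560 float32, mm along the optical axis (not along the pixel's ray), 0 where there is no reading.
- optics.camera_params(name): a dict with "mtx" (3x3 intrinsics, pixels), "k1" (the pictures are not rectified: a ray, as slopes to the right and down, at radius r is drawn at 1 + k1 r^2 times it, then the intrinsics apply), "R" (3x3) and "t" (3): a world point X has camera coordinates R X + t; the wrist camera has in their place "T_tool_cam" (4x4, takes a point from camera to tool coordinates, whose origin is the TCP and whose axes are the flange's). Camera axes: x right, y down, z forward; pixel columns grow to the right and rows downward; lengths in mm; the calibration is good to about 2 mm. A picture is of the moment at which its call begins: read the wrist's pose just before it. camera_params takes no time and is no camera call.
A pose or a line that the arm cannot do raises ctrl.MotionError and nothing moves.
- ctrl.finish_job(): hands the job in, once; it reports no verdict.
The state is a dict: "t": time; "q": joint angles; "qvel": joint speeds; "tau": joint torques, N m; "eef_pos": TCP position; "eef_rot": TCP orientation; "force": force on the tool from outside, world axes, zero at the start; "wrist_torque": the same for the moment, N m; "grip_width": finger opening in mm.
Only numpy, scipy, OpenCV 4.12 (cv2) and the standard library are available. Lean on these libraries where they do the work, as an engineer would, in place of code of your own. Each camera call takes 0.05 s, during which the arm holds its last target. There are 200 camera calls.

## Task

The rebuilt pump on the blue plate has just been pressure tested: first vent it by twisting the red spring-return knob clockwise to its stop and letting go, so that it springs back. Then take the orange cap from the tray and press it onto the pump's steel spigot until it clicks over the spring balls and sits flush on the brass collar, and keep pressing it down firmly: the job finishes while you are still holding the cap down. Leave the other caps and parts where they are.

Things in the scene. Friction and masses are not known exactly. Their poses are not given: they have to be found in the camera images.
- fixture: Fixed test fixture: blue plate 140 x 310 x 12 mm on the bench, origin at the centre of its underside, z up, y along its long side. At y = +85 mm stands the aluminium pump (116 mm wide at its foot, spigot on top); at y = -85 mm a grey block 70 x 75 mm, its top 57 mm above the bench, carries the red vent knob. A copper pipe joins them. Position and yaw vary.
- port (a point): Centre of the top face of the brass collar (50 mm diameter), 91 mm above the bench, in the axis of the pump's spigot, z up. The steel spigot stands 16 mm above this point, 22 mm in diameter with a chamfered top (16 mm at the tip). Four spring-loaded steel balls, their centres 8 mm above the collar, stick out of it to 31 mm across.
- collar: Brass collar, a fixed disc 50 mm wide and 6 mm thick round the foot of the spigot; origin at the centre of its underside (85 mm above the bench). The cap meets the balls with its rim about 12 mm above the collar; the push needed peaks at 8 to 13 N at about 10 mm and drops away at the click at about 7 mm; the balls then draw the cap down until its rim stops firm on the collar.
- cap: Loose orange plastic cap, 40 to 80 g, standing upright in the tray on its 4 mm floor. Origin: centre of its rim (underside), z up. Hollow skirt 40 mm wide, 24 mm high, open below, with a lip in the rim that leaves a 26 mm opening. On its flat top a round grip 22 mm wide rises from 24 to 50 mm above the rim; the 9 mm ledge around it takes the push of fingertips. Home: origin at point port.
- vent (a joint): Turn of the red vent knob in rad: 0 at rest, grows clockwise seen from above, hard stop at 1.2. A spring turns it back to 0 when it is let go (0.06 N m at rest, 0.2 N m at the stop).
- vent_grip (a point): Point on the vertical axis of the vent knob, 93 mm above the bench, at gripping height; turns with the knob. The grip is a red bar along this point's x axis, 42 mm long and 14 mm wide (its y), its top 16 mm above this point; below it a disc 44 mm in diameter whose top is 22 mm below this point.
- tray: Fixed shallow dark steel tray 270 x 100 mm, walls 14 mm high, floor 4 mm; origin at the centre of its underside, x along its length. The three caps stand in a row along x about 85 mm apart, in any order.
- cap_blue: Loose blue cap, 52 mm in diameter, 42 mm high in all with a 20 mm grip; wrong size, leave it. Origin at the centre of its underside.
- cap_grey: Loose grey cap, 30 mm in diameter, 48 mm high in all with a 20 mm grip; wrong size, leave it. Origin at the centre of its underside.
- bearing: Loose steel bearing ring lying flat, 62 mm in diameter, 18 mm high; bystander. Origin at the centre of its underside.
- wrench: Loose steel wrench lying on the bench, 180 mm long; bystander. Origin under its middle.
- spray_can: Loose blue can, 60 mm in diameter, 170 mm high, standing; bystander. Origin at the centre of its underside.
- flange: Loose dark steel flange, 100 mm in diameter, 45 mm high; bystander. Origin at the centre of its underside.
- gear: Loose steel gear lying flat, about 94 mm in diameter, 32 mm high; bystander. Origin at the centre of its underside.
Not all that is in view belongs to the job. Of the things like the cap, leave any that is green; of the rest the smaller one is meant.

How it is judged (in metres and radians):
On the way, in this order (a step that is already met when the one before it is completed fails the run):
1. the vent knob is twisted to its stop (within 0.1 rad) (value of joint vent above 1.1 rad), for 0.05 s.
2. the vent knob is let go and has sprung back (value of joint vent below 0.1 rad and contact force between the fingers and fixture below 0.1 N), for 0.1 s.
3. the orange cap has clicked over the balls and sits on the collar (horizontal distance between cap and port below 0.004 m and z of cap in the frame of port below 0.003 m and angle between cap's own z axis and vertical below 0.1 rad), for 0.2 s.
At the end, for the whole second after the job is handed in: The orange cap sits home on the collar (centred within 4 mm, rim within 3 mm of the collar, tilted less than 0.1 rad), the robot is still touching it and presses it onto the collar with more than 5 N throughout the last second, and the vent knob is back at rest (below 0.1 rad) (all of step 3 and z of cap in the frame of port above -0.004 m and contact force between cap and collar above 5 N and contact force between any of the fingers, the arm and cap above 1 N and value of joint vent below 0.1 rad); the arm keeps its last pose, push and grip.
It fails at once if another cap or a bystander is moved by more than 25 mm (distance of any of cap_blue, cap_grey, bearing, wrench, spray_can, flange, gear from where it was at the start of the episode above 0.025 m).
It also fails if it takes over 51 s, if anything falls off the work surface, if the arm or the gripper's body presses on something with over 40 N, if the wrist force passes 120 N, or if a joint passes its speed limit or range.

## Working session

There is one attempt and no reset: what is moved stays moved. The work goes in short steps, each a Python script; the robot and the scene stay as the last script left them, time stands still between calls to the robot, and variables do not carry over. Pictures are saved under pics/ and viewed, about 8 in all and at most 12, crops included, and the job is handed in when it is done.

```bash
mkdir -p pics; ls; cat > h.py <<'E'
import numpy as np, cv2
from plant import ctrl, sensors, optics
def cam(name, st=None):
    p=optics.camera_params(name)
    if name=="wrist":
        T=np.array(p["T_tool_cam"]); R=np.array(st["eef_rot"]); 
        Rwc=R@T[:3,:3]; c=R@T[:3,3]+np.array(st["eef_pos"])
    else:
        Rwc=np.array(p["R"]).T; c=-Rwc@np.array(p["t"])
    return np.array(p["mtx"]),p["k1"],Rwc,c
def ray(C,uv):
    K,k1,R,c=C
    x,y=(np.linalg.inv(K)@[uv[0],uv[1],1])[:2]
    rd=np.hypot(x,y); r=rd
    for _ in range(20): r=rd/(1+k1*r*r)
    s=r/rd if rd>0 else 1
    return R@np.array([x*s,y*s,1])
def atdepth(C,uv,d): return C[3]+ray(C,uv)*d
def atz(C,uv,z):
    v=ray(C,uv); return C[3]+v*(z-C[3][2])/v[2]
def proj(C,X):
    K,k1,R,c=C; q=R.T@(np.array(X)-c); x,y=q[0]/q[2],q[1]/q[2]; f=1+k1*(x*x+y*y)
    return (K@[x*f,y*f,1])[:2]
def tri(obs):
    A=np.zeros((3,3));b=np.zeros(3)
    for C,uv in obs:
        v=ray(C,uv); v/=np.linalg.norm(v); P=np.eye(3)-np.outer(v,v); A+=P;b+=P@C[3]
    return np.linalg.solve(A,b)
def down(a): # tool x axis at yaw a, pointing down
    return np.array([[np.cos(a),np.sin(a),0],[np.sin(a),-np.cos(a),0],[0,0,-1.]])
def snap(name,tag):
    st=sensors.read_state(); im,d=optics.grab_frame(name)
    cv2.imwrite(f"pics/{tag}.png",im[:,:,::-1]); np.savez(f"pics/{tag}.npz",im=im,d=d,pos=st["eef_pos"],rot=st["eef_rot"])
    return im,d,st
def load(tag,name):
    z=np.load(f"pics/{tag}.npz"); return z["im"],z["d"],cam(name,dict(eef_pos=z["pos"],eef_rot=z["rot"]))
E
python3 - <<'E'
from h import *
for n in("top","scene","wrist"): snap(n,n+"0")
s=sensors.read_state(); print(s, ctrl.tcp_to_tips)
for n in("top","scene"): 
    C=cam(n); print(n,C[0].tolist(),C[1],C[3],C[2][:,2])
print(optics.camera_params("wrist"))
E
```

```text
pics
{'t': 0.15, 'q': array([-1.46151946e+00,  2.07284315e-01,  1.54263428e+00,  1.32861073e-05,
        1.39350412e+00, -1.50560084e-01]), 'qvel': array([ 1.98221739e-03, -2.37591745e-03, -5.44313090e-03,  1.37524681e-03,
        4.12218111e-05,  9.48631986e-04]), 'tau': array([ 2.65778417e-04, -3.83512402e+01, -2.92035681e+01, -2.14763336e-04,
        6.63118466e-03,  2.05553454e-05]), 'eef_pos': array([ 147.62525641, -555.11507539,  230.65437933]), 'eef_rot': array([[ 9.66432515e-01,  2.56920531e-01, -1.86585536e-04],
       [ 2.56920438e-01, -9.66430843e-01,  1.82056978e-03],
       [ 2.87419737e-04, -1.80739547e-03, -9.99998325e-01]]), 'force': array([ 0.30171297, -0.08569453,  0.2417654 ]), 'wrist_torque': array([0.02105967, 0.03222022, 0.00898601]), 'grip_width': 85.2797707402962} 25.0
top [[503.1257223226016, 0.0, 279.9168652711884], [0.0, 503.1257223226016, 207.1604204466739], [0.0, 0.0, 1.0]] 0.03324983641308146 [ 179.61807492   12.61620742 1571.09550316] [ 0.2151141   0.00872057 -0.97654999]
scene [[486.57045914314665, 0.0, 291.7093439695537], [0.0, 486.57045914314665, 210.8076851169292], [0.0, 0.0, 1.0]] 0.023902844979603353 [1526.07533727  221.09077327  759.98276614] [-0.83202392 -0.17155146 -0.52754744]
{'mtx': array([[298.31941738,   0.        , 280.847776  ],
       [  0.        , 298.31941738, 208.22373366],
       [  0.        ,   0.        ,   1.        ]]), 'k1': -0.02257838064359019, 'T_tool_cam': array([[ 1.71677418e-03, -9.50018502e-01, -3.12188882e-01,
         8.02950408e+01],
       [ 9.99998514e-01,  1.58211529e-03,  6.84626651e-04,
        -4.56188459e-01],
       [-1.56489182e-04, -3.12189594e-01,  9.50019807e-01,
        -1.43341365e+02],
       [ 0.00000000e+00,  0.00000000e+00,  0.00000000e+00,
         1.00000000e+00]])}
```

View pics/top0.png

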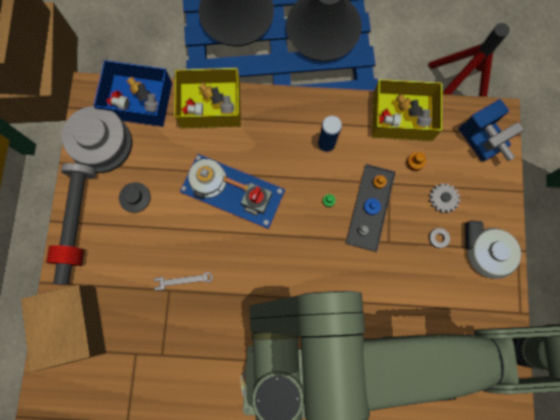

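View pics/scene0.png

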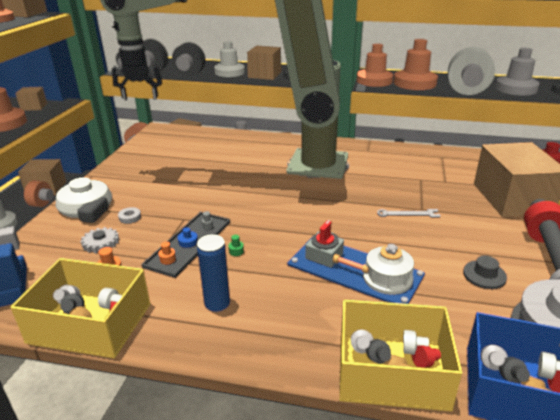

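Top view: the cap candidates are orange in the tray (380,181), a second orange outside it (416,161), and green (329,200). The knob is at (256,196), the pump at (207,176). I'll measure these and compare sizes in an enlarged crop.

```bash
python3 - <<'E'
from h import *
im,d,C=load("top0","top"); 
for n,uv in dict(cap=(380,181),orange2=(416,161),green=(329,200),blue=(372,207),grey=(363,230),knob=(256,196),pump=(207,174),bear=(439,238),gear=(445,198),can=(331,130),flange=(135,197),wr=(184,281)).items():
    print(n,d[uv[1],uv[0]],atdepth(C,uv,d[uv[1],uv[0]]).round(0))
a=cv2.resize(im[140:260,320:460],None,fx=5,fy=5,interpolation=cv2.INTER_CUBIC)
b=cv2.resize(im[140:240,175:295],None,fx=5,fy=5,interpolation=cv2.INTER_CUBIC)
cv2.imwrite("pics/cA.png",a[:,:,::-1]);cv2.imwrite("pics/cB.png",b[:,:,::-1])
E
```

```text
cap 1571.7863 [ 617. -280.   55.]
orange2 1582.353 [ 688. -391.   59.]
green 1561.4897 [ 547. -124.   52.]
blue 1576.4907 [ 537. -261.   33.]
grey 1541.1381 [ 459. -232.   52.]
knob 1507.7294 [532.  99. 106.]
pump 1534.4335 [594. 254.  93.]
bear 1594.601 [ 459. -481.   -5.]
gear 1590.4143 [ 582. -491.   27.]
can 1486.9913 [ 731. -111.  169.]
flange 1562.6134 [519. 476.  50.]
wr 1546.9012 [273. 306.  10.]
```

View pics/cA.png

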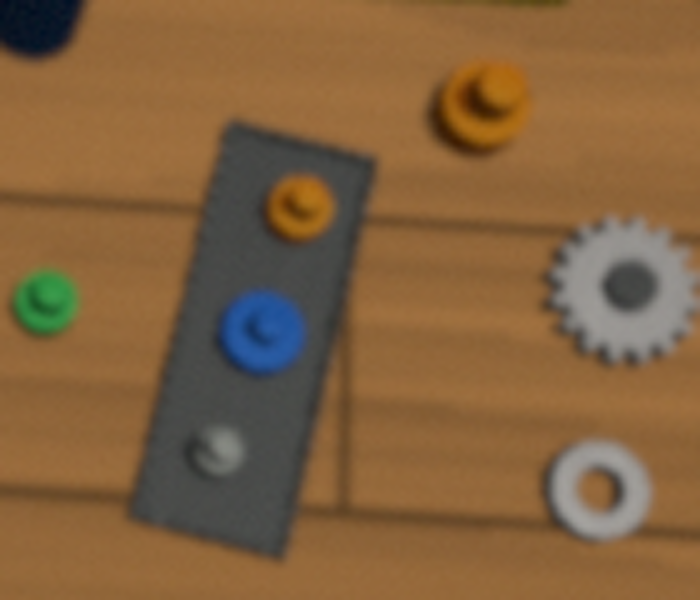

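View pics/cB.png

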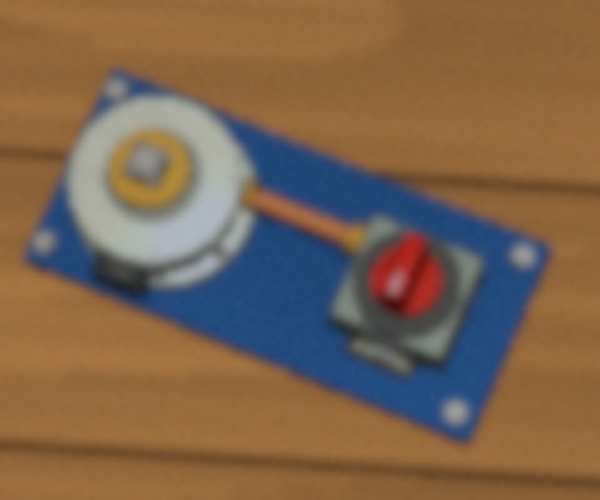

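The tray orange cap (crop A 300,208; skirt about 40 mm) is clearly smaller than the loose orange one (crop A 482,105), so it's the target. The bar knob lies roughly along the fixture x axis. Next, wrist views from two places each over the cap and the fixture.

```bash
python3 - <<'E'
from h import *
def go(p,a):
    ctrl.move_ptp(np.array(p,float),down(a)); s=sensors.read_state(); print(s["t"],s["q"].round(2),s["eef_pos"].round(0))
a0=-0.43
go((600,-310,260),0.8); snap("wrist","w1"); 
go((600,-240,260),0.8); snap("wrist","w2")
go((560,150,270),2.74); snap("wrist","w3")
go((530,200,270),2.74); snap("wrist","w4")
ims=[load("w%d"%i,"wrist")[0] for i in (1,2,3,4)]
cv2.imwrite("pics/wf.png",cv2.resize(np.vstack([np.hstack(ims[2:])]),(800,300),interpolation=cv2.INTER_AREA)[:,:,::-1])
m=np.vstack([np.hstack(ims[:2]),np.hstack(ims[2:])]); cv2.imwrite("pics/w.png",cv2.resize(m,(800,600),interpolation=cv2.INTER_AREA)[:,:,::-1])
E
```

```text
2.0167 [-0.61  0.4   1.24 -0.    1.51  0.17] [ 599. -311.  260.]
2.45 [-0.51  0.34  1.32 -0.    1.49  0.26] [ 600. -239.  260.]
3.9583 [ 0.11  0.19  1.48 -0.    1.47 -1.06] [561. 149. 270.]
4.35 [ 0.21  0.16  1.52 -0.    1.47 -0.96] [530. 200. 270.]
```

View pics/w.png

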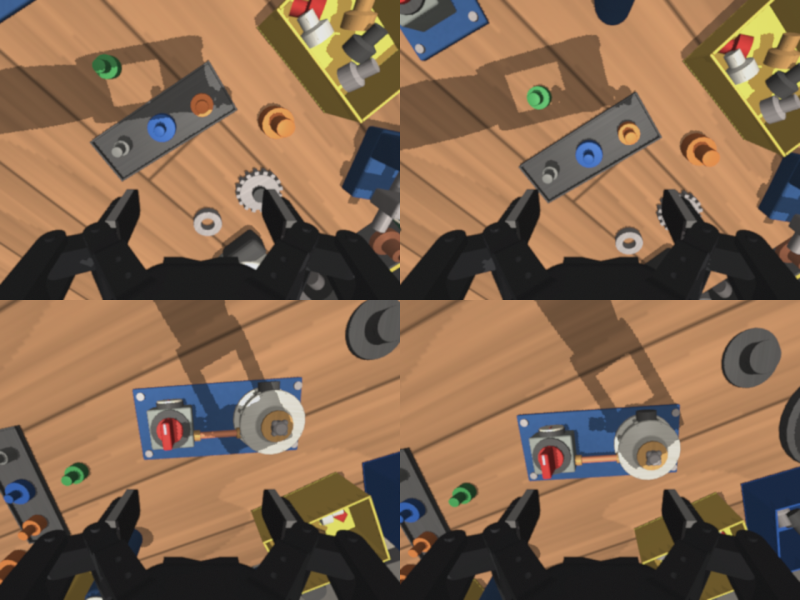

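Wrist panels: the cap is at about (283,146) in w1 and (319,185) in w2. The knob is at about (238,183) in w3 and (207,224) in w4, the spigot at about (385,179) and (353,220). I'll enlarge these to get exact pixels.

```bash
python3 - <<'E'
from h import *
L={i:load("w%d"%i,"wrist")[0] for i in (1,2,3,4)}
def crop(i,u,v,w=66,h=50): 
    c=cv2.resize(L[i][v:v+h,u:u+w],(396,300),interpolation=cv2.INTER_CUBIC)
    for k in range(0,w,10): cv2.line(c,(k*6,0),(k*6,5 if k%50 else 12),(255,255,0),1)
    for k in range(0,h,10): cv2.line(c,(0,k*6),(5,k*6),(255,255,0),1)
    return c
m=np.vstack([np.hstack([crop(3,205,155),crop(4,175,195)]),np.hstack([crop(3,352,150),crop(4,320,190)])])
cv2.imwrite("pics/m1.png",m[:,:,::-1])
m=np.hstack([crop(1,250,120),crop(2,286,160)])
cv2.imwrite("pics/m2.png",m[:,:,::-1])
E
```

```text
(no output)
```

View pics/m1.png

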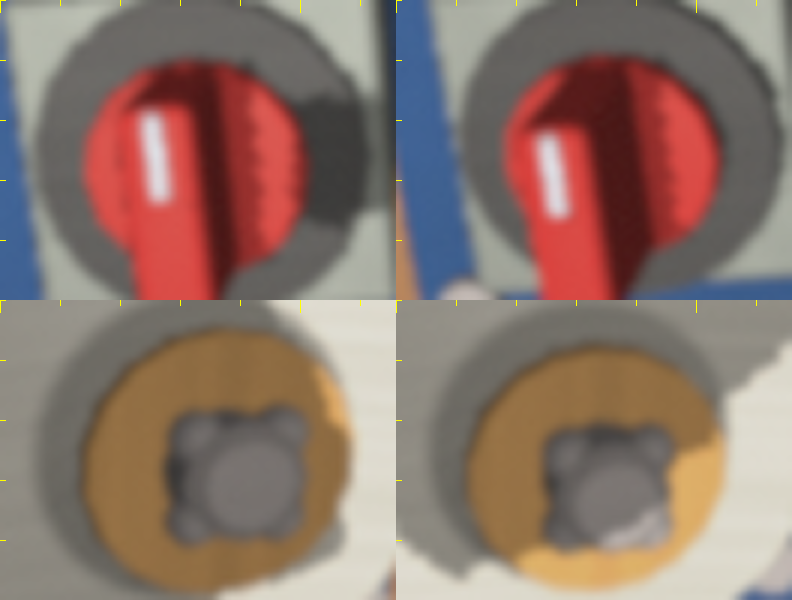

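View pics/m2.png

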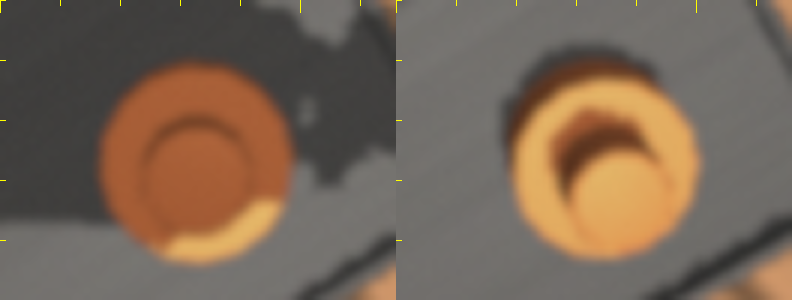

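```bash
python3 - <<'E'
from h import *
def cloud(tag):
    im,d,C=load(tag,"wrist"); K,k1,R,c=C
    v,u=np.mgrid[:420,:560]; uv=np.stack([u,v],-1).reshape(-1,1,2).astype(np.float64)
    n=cv2.undistortPoints(uv,K,np.array([k1,0,0,0.])).reshape(420,560,2)
    P=(np.concatenate([n,np.ones((420,560,1))],-1)*d[...,None])@R.T+c
    P[d<=0]=np.nan; return im,P,C
def top(tag,c0,r,zlo,zhi,red=False):
    im,P,C=cloud(tag); q=P; m=(np.hypot(q[...,0]-c0[0],q[...,1]-c0[1])<r)&(q[...,2]>zlo)&(q[...,2]<zhi)
    X=q[m]; b=cv2.minAreaRect(X[:,:2].astype(np.float32)); print(tag,len(X),"z",np.median(X[:,2]).round(1),"mean",X[:,:2].mean(0).round(1),"rect",np.round(b[0],1),np.round(b[1],1),round(b[2],1)); 
for t in("w3","w4"):
    top(t,(532,99),40,101,116); top(t,(597,252),40,101,113); top(t,(597,252),40,88,94)
    top(t,(532,99),50,52,62)
for t in("w1","w2"):
    top(t,(617,-280),30,45,60); top(t,(617,-280),30,24,33)
C={i:load("w%d"%i,"wrist")[2] for i in(1,2,3,4)}
print("spigot",tri([(C[3],(394.5,181)),(C[4],(356.2,222.8))]),"collar",tri([(C[3],(388.2,176.7)),(C[4],(353.4,217.9))]))
print("knobdisc",tri([(C[3],(237.3,183)),(C[4],(211.1,222.2))]), "stripe",tri([(C[3],(205+25.7,155+26)),(C[4],(175+26,195+29))]))
print("cap grip",tri([(C[1],(250+32.8,120+29.2)),(C[2],(286+37.5,160+33))]),"skirt",tri([(C[1],(250+32.7,120+27)),(C[2],(286+35,160+27.8))]))
E
```

```text
w3 540 z 109.7 mean [540.8 102.4] rect [541.9 101.4] [14.  41.8] 70.9
w3 462 z 107.0 mean [595.9 261.1] rect [596.9 262.1] [24.4 23.2] 71.7
w3 1103 z 92.2 mean [594.6 260.6] rect [597.  261.8] [49.4 49.3] 87.6
w3 1194 z 57.8 mean [526.3 108.6] rect [536.2 102.9] [75.3 82.1] 71.0
w4 471 z 109.7 mean [540.7 103.4] rect [541.8 101.8] [13.3 41.7] 70.9
w4 405 z 106.9 mean [595.6 261.3] rect [596.7 261.7] [23.9 23.6] 70.6
w4 968 z 92.2 mean [594.1 261.6] rect [597.1 261.9] [49.1 49.2] 33.8
w4 1073 z 57.8 mean [525.4 111.6] rect [536.3 104. ] [73.9 81.4] 70.6
w1 289 z 54.9 mean [ 626.2 -286.2] rect [ 625.9 -286.4] [20.8 21.1] 72.7
w1 507 z 29.1 mean [ 627.  -285.1] rect [ 625.6 -286.4] [39.2 38.4] 64.8
w2 266 z 55.0 mean [ 626.4 -285.2] rect [ 626.1 -285.9] [20.5 20.6] 45.1
w2 414 z 29.3 mean [ 627.  -281.6] rect [ 625.4 -285.9] [38.8 37.6] 49.0
spigot [597.79728161 262.79216941 107.09121705] collar [597.65222725 262.91183943  89.90004533]
knobdisc [541.69208251 103.13432701  75.33748581] stripe [530.98932383 105.35267844 109.69536991]
cap grip [ 627.16790377 -286.21670137   56.63938929] skirt [ 627.024243   -286.66820121   30.43395339]
```

Both views agree with depth and with the stated sizes. Knob at (541.8, 101.8) with the bar at yaw -0.333, port at (597, 262), 169.4 mm away against 170 nominal, cap at (626, -286). On to the knob.

```bash
python3 - <<'E'
from h import *
a=-0.333+np.pi
def rep(n):
    s=sensors.read_state(); print(n,round(s["t"],2),s["q"].round(3),s["eef_pos"].round(1),"F",s["force"].round(1),"M",s["wrist_torque"].round(2),"w",round(s["grip_width"],1)); return s
ctrl.move_ptp(np.array([541.8,101.8,170.]),down(a)); ctrl.gripper_to(60,50); rep("above")
hit=ctrl.move_l(np.array([541.8,101.8,100.]),vel=80,threshold=8); rep(("down",hit))
ctrl.gripper_to(5,50); s=rep("grip")
q=np.array(s["q"]); 
for f in (0.6,1.1,1.2,1.25):
    qq=q.copy(); qq[5]+=f; ctrl.set_joints(qq); rep(f)
ctrl.hold(0.2); s=rep("hold"); 
R=s["eef_rot"]; print("yaw",np.arctan2(R[1,0],R[0,0])-a)
E
```

```text
above 5.39 [ 0.03   0.214  1.663  0.     1.262 -1.209] [542.3 102.6 171. ] F [ 0.4 -0.4 -0.3] M [0.02 0.05 0.  ] w 59.7
('down', False) 6.42 [ 0.029  0.301  1.717 -0.     1.122 -1.209] [542.4 101.8 100.6] F [-0.6  0.5  0.4] M [-0.05 -0.03 -0.04] w 59.8
grip 6.9 [ 2.800e-02  3.010e-01  1.717e+00 -1.000e-03  1.123e+00 -1.209e+00] [541.9 101.2 100.7] F [-2.7 -2.7  5.1] M [-0.49  0.41 -0.04] w 12.3
0.6 7.53 [ 0.028  0.301  1.717 -0.002  1.123 -0.611] [541.9 101.1 100.7] F [-1.5 -2.1  2.4] M [-0.27  0.25  0.14] w 12.6
1.1 8.07 [ 0.028  0.301  1.717 -0.002  1.124 -0.112] [541.9 101.  100.7] F [-1.3 -2.2  2.2] M [-0.39  0.24  0.16] w 12.1
1.2 8.32 [ 0.028  0.301  1.717 -0.002  1.124 -0.013] [541.9 101.  100.7] F [-0.8 -2.3  3.2] M [-0.37  0.19  0.17] w 12.4
1.25 8.57 [ 0.028  0.301  1.717 -0.002  1.124  0.037] [541.9 101.  100.7] F [-1.4 -2.6  1.9] M [-0.47  0.19  0.98] w 12.4
hold 8.78 [ 0.028  0.301  1.717 -0.002  1.124  0.039] [541.9 101.1 100.7] F [-1.4 -2.6  1.8] M [-0.51  0.17  1.01] w 12.1
yaw -1.2478310020600019
```

The wrist moment jumped from 0.17 to 1.0 N m near 1.2 rad, so the stop was reached. Release, rise and check the knob in depth, then go to the cap.

```bash
cat >> h.py <<'E'
def rep(n):
    s=sensors.read_state(); print(n,round(s["t"],2),s["eef_pos"].round(1),"F",s["force"].round(1),"M",s["wrist_torque"].round(2),"w",round(s["grip_width"],1)); return s
def cloud(tag):
    im,d,C=load(tag,"wrist"); K,k1,R,c=C
    v,u=np.mgrid[:420,:560]; uv=np.stack([u,v],-1).reshape(-1,1,2).astype(np.float64)
    n=cv2.undistortPoints(uv,K,np.array([k1,0,0,0.])).reshape(420,560,2)
    P=(np.concatenate([n,np.ones((420,560,1))],-1)*d[...,None])@R.T+c
    P[d<=0]=np.nan; return im,P,C
def top(tag,c0,r,zlo,zhi):
    im,P,C=cloud(tag); m=(np.hypot(P[...,0]-c0[0],P[...,1]-c0[1])<r)&(P[...,2]>zlo)&(P[...,2]<zhi)
    X=P[m]; b=cv2.minAreaRect(X[:,:2].astype(np.float32)); print(tag,len(X),"z",np.median(X[:,2]).round(1),"rect",np.round(b[0],1),np.round(b[1],1),round(b[2],1))
E
python3 - <<'E'
from h import *
ctrl.gripper_to(85); ctrl.hold(0.3); rep("open")
ctrl.move_l(np.array([541.8,101.8,240.]),vel=200); ctrl.hold(0.15); rep("up")
snap("wrist","w5"); top("w5",(541.8,101.8),30,101,116)
a=2.88
ctrl.move_ptp(np.array([626.,-286.2,200.]),down(a)); ctrl.hold(0.2); snap("wrist","w6"); top("w6",(626,-286.2),20,45,60)
ctrl.gripper_to(48,60); rep("above cap")
E
```

```text
open 9.78 [541.9 101.2 100.7] F [-0.7 -0.4 -0.3] M [ 0.02 -0.05 -0.06] w 85.0
up 10.78 [540.5 101.7 237.8] F [ 0.  -0.4 -0. ] M [ 0.02 -0.01 -0.02] w 84.7
w5 668 z 109.7 rect [541.6 101.4] [14.2 41.7] 71.3
w6 377 z 54.9 rect [ 625.3 -286.3] [20.4 20.3] 74.7
above cap 13.2 [ 626.  -286.2  200. ] F [-0.4 -0.1 -1.3] M [-0.05  0.03  0.03] w 48.0
```

The knob is back at rest (71.3° against 70.9° before). Now the cap grasp.

```bash
python3 - <<'E'
from h import *
p=np.array([625.8,-286.2,75.])
ctrl.move_l(p,vel=120); hit=ctrl.move_l(p-[0,0,21],vel=40,threshold=6); rep(("down",hit))
ctrl.gripper_to(10,70); rep("grip")
ctrl.move_l(p+[0,0,145],vel=150); ctrl.hold(0.2); rep("lift")
snap("wrist","w7")
ctrl.move_ptp(np.array([597.,262,220.]),down(2.88)); ctrl.hold(0.2); rep("over port"); snap("wrist","w8"); snap("scene","s8")
a=cv2.imread("pics/w8.png"); b=cv2.imread("pics/s8.png")
cv2.imwrite("pics/v8.png",np.hstack([cv2.resize(a,(400,300)),cv2.resize(b[120:330,250:530],(400,300))]))
E
```

```text
('down', False) 15.07 [ 625.7 -286.2   53.8] F [ 1.7 -0.1 -0.8] M [-0.04 -0.02 -0.02] w 47.8
grip 15.52 [ 626.3 -286.5   54.7] F [ 0.2 -0.3  3.4] M [-0.07 -0.02 -0.04] w 9.9
lift 16.98 [ 625.3 -285.9  218.6] F [-0.6  0.5  0.6] M [-0.04  0.05 -0.01] w 10.0
over port 19.21 [597.5 261.1 220. ] F [ 0.3 -0.6 -0.2] M [ 0.1  -0.04  0.02] w 9.7
```

View pics/v8.png

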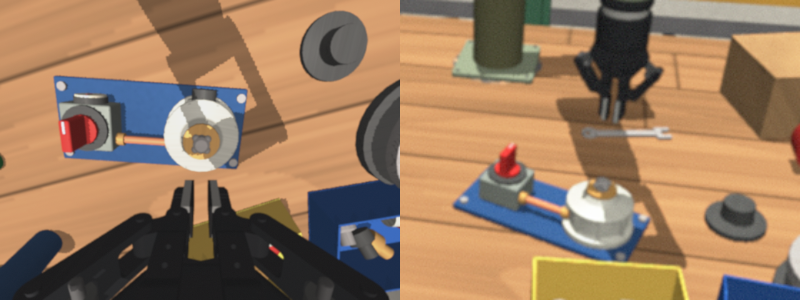

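The grasp missed: the fingers closed to 10 mm with nothing between them. I'll see where the cap is now.

```bash
python3 - <<'E'
from h import *
im,P,C=cloud("w7")
hsv=cv2.cvtColor(im,cv2.COLOR_RGB2HSV); 
X,Y,Z=P[...,0],P[...,1],P[...,2]
m=(hsv[...,0]<22)&(hsv[...,1]>170)&(np.hypot(X-626,Y+286)<80)&(Z>20)&(Z<75)
for lo,hi in((48,60),(24,34)):
    k=m&(Z>lo)&(Z<hi); v,u=np.nonzero(k); print(k.sum(),np.median(Z[k]) if k.any() else 0,X[k].min(),X[k].max(),Y[k].min(),Y[k].max(),u.min(),u.max(),v.min(),v.max())
a=cv2.imread("pics/w7.png"); b=cv2.imread("pics/w6.png"); cv2.imwrite("pics/v7.png",np.hstack([cv2.resize(b,(400,300)),cv2.resize(a,(400,300))]))
E
```

```text
98 54.83967905524045 616.3567691394798 635.7231159432799 -296.6125176247193 -275.8707369295265 271 289 183 198
22 29.379283473030767 619.671762787653 640.2251246944224 -302.01555013768717 -269.7831028144464 267 295 178 196
```

View pics/v7.png

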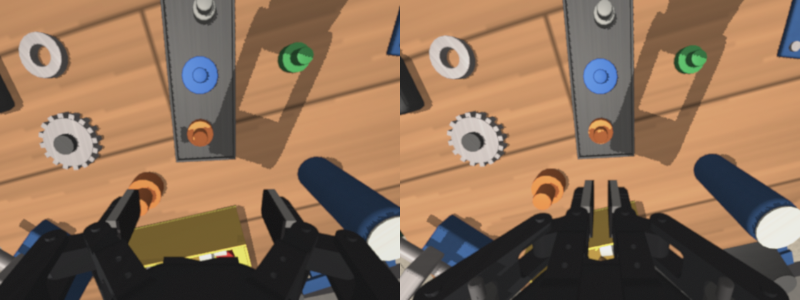

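The cap is undisturbed at (626,-286), yet the fingers closed to 10 mm at the right XY. I'll repeat the grasp in small closing steps with reports to see what happens.

```bash
python3 - <<'E'
from h import *
ctrl.gripper_to(48,60)
p=np.array([625.8,-286.2,75.])
ctrl.move_ptp(p+[0,0,65],down(2.88)); 
ctrl.move_l(p-[0,0,21],vel=150,threshold=10); s=rep("down"); print(np.round(s["eef_rot"],3).tolist())
for w in (28,22,17):
    ctrl.gripper_to(w,60); rep(w)
snap("wrist","w9"); snap("scene","s9"); snap("top","t9")
a,b,c=[cv2.imread(f"pics/{n}.png") for n in("w9","s9","t9")]
cv2.imwrite("pics/v9.png",np.hstack([cv2.resize(a[110:290,180:380],(400,360),interpolation=cv2.INTER_CUBIC),cv2.resize(b[190:300,110:230],(400,360),interpolation=cv2.INTER_CUBIC)]))
E
```

```text
down 22.48 [ 626.5 -286.4   54.8] F [-0.2  0.   0. ] M [ 0.02  0.03 -0.04] w 48.3
[[-0.966, 0.258, 0.001], [0.258, 0.966, -0.001], [-0.001, -0.0, -1.0]]
28 22.82 [ 626.3 -286.6   55.1] F [ 0.  -0.2 -0.7] M [0.05 0.02 0.04] w 27.8
22 23.05 [ 625.8 -286.3   54.1] F [ 1.1  0.8 -0.4] M [-0.01  0.    0.02] w 22.1
17 23.27 [ 626.1 -286.2   54.6] F [-0.6  0.7  3.4] M [0.14 0.11 0.05] w 17.0
```

View pics/v9.png

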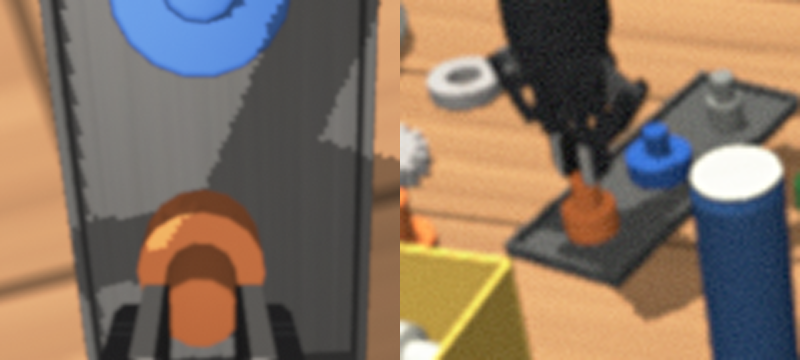

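The scene crop shows the fingertips ending well above the cap's ledge, with only the top of the grip between them. I'll open slightly, lower under guard until the tips touch the ledge, then grip.

```bash
python3 - <<'E'
from h import *
ctrl.gripper_to(28,90); p=np.array([626.,-286.2,36.])
hit=ctrl.move_l(p,vel=25,threshold=5); s=rep(("ledge",hit))
ctrl.gripper_to(5,90); s=rep("grip")
if s["grip_width"]>14:
    ctrl.move_l(np.array([626,-286.2,s["eef_pos"][2]+20]),vel=60); rep("lift")
snap("wrist","w10"); snap("scene","s10")
a,b=[cv2.imread(f"pics/{n}.png") for n in("w10","s10")]
cv2.imwrite("pics/v10.png",np.hstack([cv2.resize(a[110:290,180:380],(400,360),interpolation=cv2.INTER_CUBIC),cv2.resize(b[190:300,110:230],(400,360),interpolation=cv2.INTER_CUBIC)]))
E
```

```text
('ledge', True) 23.95 [ 627.2 -287.    54.7] F [-0.1 -0.   4. ] M [0.05 0.01 0.07] w 27.9
grip 24.3 [ 627.  -286.7   54.6] F [-0.1 -0.1  5.2] M [0.08 0.09 0.03] w 5.2
```

View pics/v10.png

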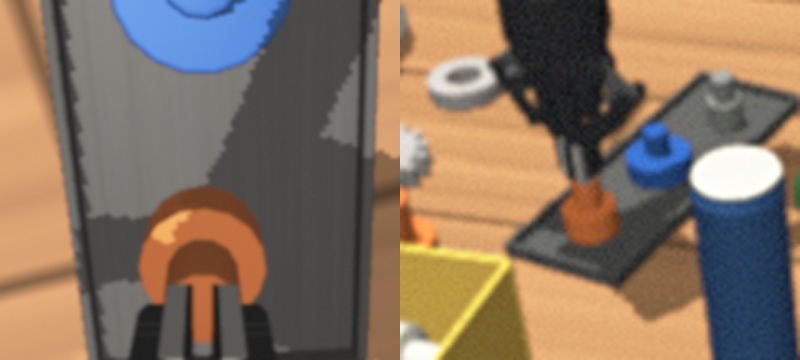

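The picture settles it: the fingertips rest on top of the grip with TCP at z = 54.7. So the tips are effectively at the TCP height, not 25 mm ahead as `tcp_to_tips` says. The knob grip still held because its bar was deep enough. I'll go 24 mm lower, guarded, and grip.

```bash
python3 - <<'E'
from h import *
p=np.array([626.,-286.2,62.])
ctrl.move_l(p,vel=100); ctrl.gripper_to(40,80)
ctrl.move_l(p-[0,0,24],vel=60,threshold=8); rep("38?")
hit=ctrl.move_l(np.array([626,-286.2,25.]),vel=20,threshold=4); s=rep(("ledge",hit))
z=s["eef_pos"][2]+1.5
ctrl.move_l(np.array([626,-286.2,z]),vel=20)
ctrl.gripper_to(5,80); s=rep("grip")
if s["grip_width"]>14:
    ctrl.move_l(np.array([626,-286.2,190]),vel=150); rep("lift")
E
```

```text
38? 25.63 [ 625.6 -286.    37.2] F [-0.  -0.2  0.4] M [0.02 0.01 0.02] w 39.8
('ledge', False) 26.43 [ 626.  -286.2   24.9] F [-0.4  0.3  0.5] M [-0.08 -0.   -0.02] w 40.0
grip 27.0 [ 627.5 -286.7   28.8] F [-1.   0.6  5.9] M [0.25 0.08 0.  ] w 19.6
lift 28.24 [ 625.2 -285.7  188.2] F [-0.3  0.1 -1.9] M [-0.03  0.03  0.02] w 19.2
```

Gripped (19.6 mm, tips on the ledge, rim about 24.8 mm below TCP). Carry it to the port and press.

```bash
python3 - <<'E'
from h import *
ctrl.move_ptp(np.array([597.,262,190.]),down(2.88)); ctrl.move_l(np.array([597.,262,140.]),vel=100); ctrl.hold(0.15); s=rep("over")
snap("wrist","w11"); snap("scene","s11")
if s["grip_width"]<16: raise SystemExit("lost")
for z in (133,128,124,121,119,117,115,113,111,109,107):
    hit=ctrl.move_l(np.array([597.,262,float(z)]),vel=30,threshold=25); s=rep((z,hit))
    if s["force"][2]>18 and s["eef_pos"][2]<119 or hit: break
ctrl.hold(0.2); rep("hold")
snap("wrist","w12"); snap("scene","s12"); 
a,b,c=[cv2.imread(f"pics/{n}.png") for n in("w12","s12","s11")]
f=lambda i,x:cv2.resize(i,(x,360),interpolation=cv2.INTER_CUBIC)
cv2.imwrite("pics/v12.png",np.hstack([f(c[170:300,320:460],390),f(b[170:300,320:460],390)]))
E
```

```text
over 31.02 [597.8 262.3 141.3] F [-0.2 -0.4 -0.7] M [ 0.05  0.02 -0.01] w 19.4
(133, False) 31.51 [596.6 261.9 132.4] F [ 0.2 -0.2 -1.1] M [-0.03 -0.06  0.03] w 20.1
(128, False) 31.82 [597.2 261.9 128.1] F [ 0.7 -0.1 -0.3] M [-0.03 -0.08 -0.04] w 19.5
(124, False) 32.11 [598.6 261.7 125.8] F [ 0.8 -2.7  5.2] M [-0.32 -0.14 -0.03] w 19.6
(121, False) 32.36 [598.6 261.6 122.7] F [ 1.7 -2.5  3.6] M [-0.43 -0.29 -0.  ] w 19.6
(119, False) 32.61 [597.2 261.5 117.2] F [ 5.9 -1.  -6. ] M [-0.21 -1.08 -0.06] w 19.1
(117, False) 32.86 [596.9 261.8 115.9] F [ 5.2 -0.8 -6. ] M [-0.18 -0.83  0.04] w 19.2
(115, False) 33.11 [597.  261.8 115.8] F [-0.2 -2.1  3.1] M [-0.49 -0.14 -0.06] w 19.7
(113, False) 33.36 [597.  261.9 115.7] F [-2.2 -4.1 11.3] M [-0.69  0.46 -0.02] w 19.4
(111, False) 33.61 [597.1 261.9 115.7] F [-6.  -5.  18.2] M [-0.98  1.06 -0.03] w 19.6
hold 33.81 [597.1 261.9 115.7] F [-6.6 -5.8 19.3] M [-0.96  1.1  -0.05] w 19.3
```

View pics/v12.png

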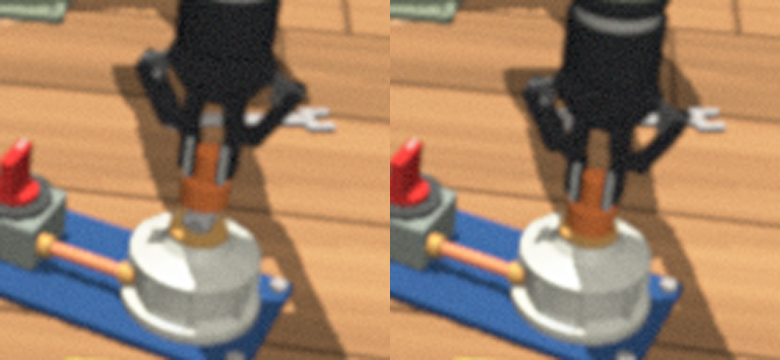

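The cap snapped down (force reversed to -6 N) and stops firm at TCP z = 115.7, predicted 115.8. The picture shows it upright and flush on the collar, with the knob at rest. One small extra push, then hand in.

```bash
python3 - <<'E'
from h import *
ctrl.move_l(np.array([597.,262,110.]),vel=20); ctrl.hold(0.5); rep("final"); ctrl.finish_job()
E
```

```text
final 34.66 [597.1 261.9 115.7] F [-7.9 -5.4 23.1] M [-1.06  1.46  0.01] w 19.4
the job is handed in; nothing more can be done
```

The pump is vented and the orange cap is on the spigot, held down with about 23 N when I handed the job in at about 34.7 s. The hand-in gives no verdict, so the results below are from my own checks.

- **Vent:** I twisted the knob to its stop. The wrist moment rose to 1.0 N m at about 1.25 rad commanded. I then let go, and the depth image showed the bar back within 0.4° of its rest angle.
- **Cap:** I took the smaller orange cap, the one in the tray. It snapped over the balls at the port and stopped firm at TCP z = 115.7 mm, where I had predicted 115.8. XY was within 0.2 mm of the measured port. The last picture shows it upright on the collar and the knob at rest.
- **What failed or disagreed:** The first two cap grasps closed above the grip, because the fingertips stood about 25 mm higher than `ctrl.tcp_to_tips` says. A close picture showed this, and going lower fixed it. In those attempts the fingers only touched the top of the cap and it did not move.
- **Not checked:** I did not measure the other caps and bystanders again at the end. No contact with them was seen.

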